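# Close the column shell and rock it to the marked slope

### The arm

A 6-joint arm with a two-finger parallel gripper is mounted at the origin on a cart in front of the work surface, level with it; the furniture and walls round the work are solid. World frame = base frame: x ahead of the robot, y to its left, z up, the work surface at z = 0. Lengths are in m, angles in rad, forces in N, time in s.
With the tool pointing down it reaches from about 0.325 to 0.775 m from the base axis. Payload 5.5 kg.
Tool frame: the origin (TCP) lies midway between the tips of the shut fingers; the grasp point (between the pads) lies 19 mm behind it (r.grip_depth is the distance from the TCP to the grasp point, in m); z points along the fingers, y is the line along which they close (so a half turn about z gives the same grasp; the last joint's range is limited). The gripper opens to 85 mm and grips with 20 to 120 N. Pads are 22 mm wide; open, the fingers measure 114 mm over their backs; the gripper's body (76 mm by 85 mm) begins 54 mm behind the grasp point. The pads swing forward as they close: fully open they stand 13 mm farther back than shut.
Start: joints at [1.096, 0.091, 1.231, -0, 1.82, -0.057], TCP at [0.243, 0.548, 0.231] pointing down, gripper open.
Joint ranges: [-2.87, 2.87], [-0.86, 2.18], [0.17, 2.46], [-1.51, 4.65], [0.06, 2.69], [-2.65, 2.65]. Speed limits (rad/s): [2.57, 2.57, 3.01, 3.14, 3.14, 3.14].

### API

Orientations are given as a unit quaternion [x, y, z, w].
In Python, from cell import r gives the robot as it stands. The module is installed in compiled form; this text tells all that it offers.
- The arm moves only by the shell command python3 -m creep 'ROWS' [OPENING]. ROWS is JSON, a list of rows, each an object of numbers: "tx", "ty", "tz": the shift along the tool's x, y, z in mm; "roll": the turn about the tool's z in degrees. A call has 1 to 12 rows; each row is the pose to reach, as a shift and turn from the pose commanded when the call began, along the tool's axes at that moment; what a row does not reach only later rows make up. A row lasts 1/10 s, in which the tool goes at most 50 mm and 8.59 degrees, less where a joint would pass 70% of its speed; a pose out of reach is approached as far as the arm can. A call with a gripper value outside its range is refused whole. OPENING is the closure, from 0 (fully open) to 1 (shut), set as the call begins (- or left out, the last holds). The fingers move at their own pace and stop on an object; the grip force is fixed at half the most. Time passes only in rows, so rows that repeat a pose let the fingers close. It gives the time, the measured TCP pose, the force, the opening and the grip force at its end, in the units of the state.
- r.get_obs(): the state, without advancing time (a new reading comes with each control period).
- r.grab_frame(name): name is "side" or "top" or "wrist"; returns the picture (384x512x3 uint8, red, green, blue); there is no depth.
- r.camera_info(name): a dict with "intrinsics" (3x3 intrinsics, pixels), "R" (3x3) and "t" (3): a world point X has camera coordinates R X + t. Camera axes: x right, y down, z forward; pixel columns grow to the right and rows downward; lengths in m; the calibration is good to about 2 mm. A picture is of the moment at which its call begins: read the wrist's pose just before it. camera_info takes no time and is no camera call; for the wrist camera it gives the pose at the moment of the call.
- r.finish_job(): hands the job in; it is judged then, once.
The state is a dict: "t": time; "joint_positions": joint angles; "dq": joint speeds; "tau": joint torques, N m; "eef_pos": TCP position; "orientation": TCP orientation; "wrist_force": force on the tool from outside, world axes, zero at the start; "torque": the same for the moment, N m; "width": finger opening in m; "finger_force": force on a finger pad.
Only numpy, scipy, OpenCV 4.12 (cv2) and the standard library are available. Lean on these libraries where they do the work, as an engineer would, in place of code of your own. Each camera call takes 0.05 s, during which the arm holds its last target. There are 200 camera calls.

### The job

A chromatography column lies in an open clamshell carrier that rests on a round stud. First swing the white lid shut so that the two half-shells sit edge to edge, with the carrier still lying level on its rest; then gently press the round thumb pad down to rock the carrier on the stud until the hanging red pointer settles on the green mark of the gauge. Finish while holding it there with the fingertips: do not let go, leave the carrier on its stud, and do not disturb the other things on the bench.

Things in the scene. Friction and masses are not known exactly. Their poses are not given: they have to be found in the camera images.
- rest: Fixed grey base plate 80 x 250 x 10 mm; across its middle a round steel stud (bar of radius 8 mm along x, crown 62 mm above the bench) between low cheeks (top 74 mm), and at its +y end a black-topped heel block 62 mm high. Origin: centre of its underside; z up, y along its length, x away from the robot at yaw 0.
- jacket: Loose blue carrier bar 46 x 246 x 12 mm, 0.7 kg with all on it, level on stud and heel; rocks about the stud's crown. Origin: centre of its underside, on the crown; axes as the rest's. White half-shell over y -55 to +55 mm; gauge at y = +94 mm, dial 66 x 80 mm facing -x, top 88 mm up. Gauge end is heavier: it falls back level if let go. Tail strikes the base plate at about 0.43 rad.
- thumb_pad (a point): Centre of the top of the round black thumb pad, 31 mm across, 34 mm above the carrier's underside, at the carrier's -y end, 107 mm from the stud's line. About 2 to 5 N down on it rocks the carrier.
- shell_lid (a joint): Hinge of the white upper half-shell (lid, 46 x 110 x 16 mm): 0 = shut edge to edge on the lower half, positive = open, up to its stop at 1.75 rad (just past upright, leaning to +x). The hinge is stiff (about 0.025 N m): the lid stays where it is left and must be pushed all the way.
- lid_hinge (a point): Middle of the hinge line, along the carrier's y, at the +x edge of the shell: 23 mm from the carrier's middle plane and 26 mm above its underside.
- lid_edge (a point): Middle of the lid's free long edge, 46 mm from the hinge line and half way through the lid's thickness; when shut it lies at the -x side, 34 mm above the carrier's underside.
- lid_top (a point): Middle of the lid's outer face (the back of the open lid, towards +x; on top when shut, then 42 mm above the carrier's underside).
- pointer (a joint): Red pendulum pointer behind the gauge window; hangs plumb and settles within 1 s. Reads the carrier's slope in rad: 0 when level, positive when the thumb pad end is down.
- mark (a joint): Where the green mark is set on the gauge, on the pointer's scale (rad), 0.14 to 0.28; it cannot be moved. The mark is 0.1 rad wide.
- pointer_tip (a point): End of the red pointer, 46 mm below its pivot; z runs along the pointer.
- mark_tip (a point): Middle of the green mark, 46 mm from the same pivot; z runs from it to the pivot.
- mouse: Black computer mouse, 112 x 56 x 38 mm; a bystander to leave alone. Origin at the centre of its underside.
- std_amber: Small amber bottle, 46 mm across, 88 mm high; a bystander to leave alone. Origin at the centre of its underside.
- filter_tin: White tub with blue lid, 53 mm across, 42 mm high; a bystander to leave alone. Origin at the centre of its underside.
- spanner: Small steel spanner, 134 mm long; a bystander to leave alone. Origin at the centre of its underside.

How it is judged:
By the outcome, as a careful person would: the job done as asked, in the order asked, and still so for the second after the job is handed in, while the arm keeps its last pose, push and grip.
It also fails if it takes over 51 s, if anything falls off the work surface, if the arm or the gripper's body presses on something with over 40 N, if the wrist force passes 120 N, or if a joint passes its speed limit or range.

## Working session

There is one attempt and no reset: what is moved stays moved. The work goes in short steps, Python scripts to look and compute and a shell command to move; the robot and the scene stay as the last step left them, time stands still between calls to the robot, and variables do not carry over. Pictures are saved under pics/ and viewed, at most 10 in all, crops included, and the job is handed in when it is done.

```bash
mkdir -p pics; python3 - <<'E'
from cell import r
import cv2,numpy as np
o=r.get_obs();print({k:np.round(v,3).tolist() for k,v in o.items()})
ims=[]
for n in("side","top"):
    f=r.grab_frame(n);cv2.imwrite(f"pics/{n}0.png",f[...,::-1]);c=r.camera_info(n);print(n,{k:np.round(v,3).tolist() for k,v in c.items()}, np.round(-np.array(c['R']).T@c['t'],3))
E
```

```text
{'t': 0.0, 'joint_positions': [1.096, 0.092, 1.232, -0.0, 1.82, -0.057], 'dq': [0.001, -0.0, -0.0, 0.0, 0.002, 0.001], 'tau': [0.003, -45.874, -41.802, 0.0, 0.012, -0.0], 'eef_pos': [0.243, 0.548, 0.23], 'orientation': [0.207, 0.978, -0.001, -0.0], 'wrist_force': [-0.402, -0.131, 0.143], 'torque': [0.084, -0.003, 0.003], 'finger_force': 0.0, 'width': 0.085}
side {'intrinsics': [[368.001, 0.0, 260.795], [0.0, 368.001, 193.939], [0.0, 0.0, 1.0]], 'R': [[0.908, -0.419, 0.006], [-0.208, -0.464, -0.861], [0.364, 0.78, -0.509]], 't': [-0.451, 0.287, 0.611]} [ 0.247 -0.532  0.561]
top {'intrinsics': [[464.037, 0.0, 256.586], [0.0, 464.037, 177.888], [0.0, 0.0, 1.0]], 'R': [[-0.013, -1.0, -0.029], [-0.993, 0.016, -0.117], [0.117, 0.027, -0.993]], 't': [0.221, 0.592, 1.196]} [0.451 0.179 1.263]
```

View pics/side0.png

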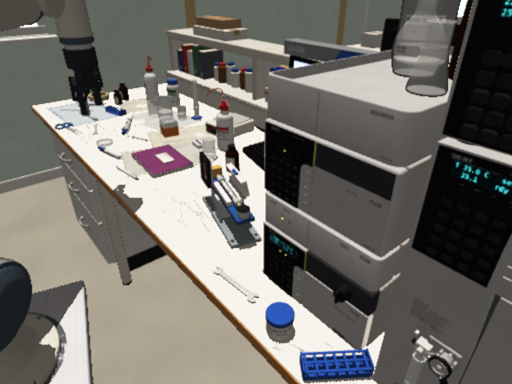

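View pics/top0.png

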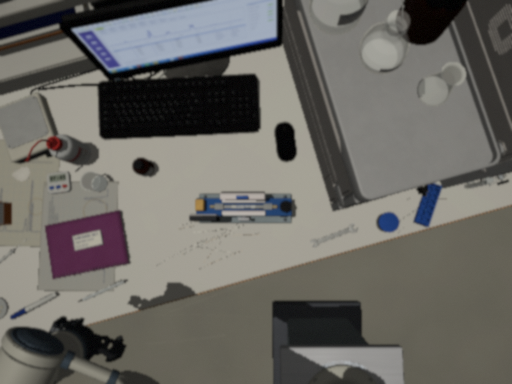

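The side view shows the carrier at about (205-258, 150-243), with its dial at (207,168) and its pad near (243,213). In the top view it spans (190-296, 190-223), with the pad at (288,207). I'll zoom in on both.

```bash
python3 - <<'E'
import cv2,numpy as np
s=cv2.imread("pics/side0.png")[145:250,185:285]; t=cv2.imread("pics/top0.png")[180:235,180:305]
s=cv2.resize(s,None,fx=5,fy=5,interpolation=cv2.INTER_CUBIC)[:,:400] if 0 else cv2.resize(s,(380,399),interpolation=cv2.INTER_CUBIC)
t=cv2.resize(t,None,fx=6,fy=6,interpolation=cv2.INTER_CUBIC)
t=cv2.convertScaleAbs(t,alpha=1.5)
cv2.imwrite("pics/s1.png",s);cv2.imwrite("pics/t1.png",t)
E
```

```text
(no output)
```

View pics/s1.png

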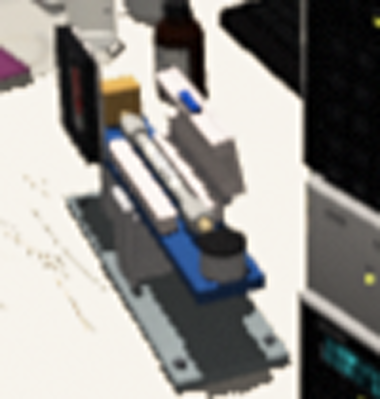

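View pics/t1.png

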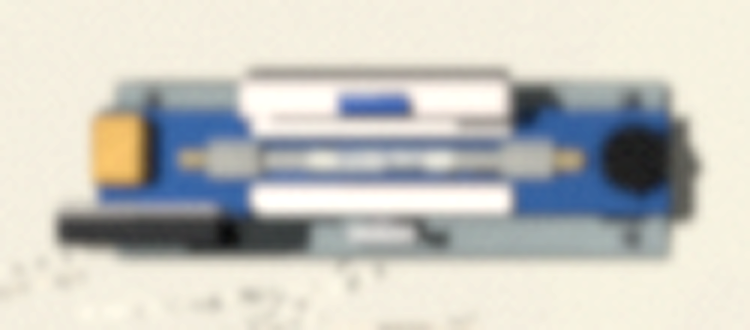

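The close-ups show the pad top at about (286.0,206.7) in top and (243.4,208.2) in side. The base plate lies almost along y and the lid is near upright. Next I'll fit the pose.

```bash
cat > h.py <<'E'
import numpy as np, cv2
from scipy.optimize import least_squares
from scipy.spatial.transform import Rotation as Ro
from cell import r
def proj(n,X,c=None):
    c=c or r.camera_info(n); p=np.atleast_2d(X)@np.array(c['R']).T+c['t']; q=p@np.array(c['intrinsics']).T; return q[:,:2]/q[:,2:]
def rest2w(P,x): # x = X,Y,yaw
    return np.atleast_2d(P)@Ro.from_euler('z',x[2]).as_matrix().T+[x[0],x[1],0]
def lid(a,d,y=0,off=.008): # point at distance d from hinge, off = outwards thickness
    return np.array([.023-d*np.cos(a)+off*np.sin(a),y,.088+d*np.sin(a)+off*np.cos(a)])
E
python3 - <<'E'
from h import *
T=lambda u,v:(180+u/6,180+v/6); S=lambda u,v:(185+u/3.8,145+v/3.8)
pts=[("top",(0,-.107,.096),T(636,160)),("side",(0,-.107,.096),S(222,240)),
("top",(.04,.125,.01),T(116,80)),("top",(.04,-.125,.01),T(668,80)),("top",(-.04,-.125,.01),T(668,258)),("side",(-.04,-.125,.01),S(180,392)),("side",(.04,-.125,.01),S(288,358)),("side",(-.04,.125,.01),S(68,200))]
C={n:r.camera_info(n) for n in("top","side")}
f=lambda x:np.concatenate([(proj(n,rest2w(P,x),C[n])[0]-p) for n,P,p in pts])
s=least_squares(f,[.4,.17,0],loss='soft_l1');print(s.x,np.round(f(s.x).reshape(-1,2),1).tolist())
x=s.x
for a in (1.2,1.35,1.5,1.65,1.75):
  g=lambda n,P:(proj(n,rest2w(P,x),C[n])[0]-((180,180) if n=='top' else (185,145)))*(6 if n=='top' else 3.8)
  print(a,'top edge in/out',[np.round(g('top',lid(a,.046,-.055,o))) for o in(0,.016)],'hinge',np.round(g('top',lid(a,0,-.055,0))),'side near/far edge',[np.round(g('side',lid(a,.046,y,0))) for y in(-.055,.055)],np.round(g('side',lid(a,.0,-.055,0))))
for n,P in dict(pad=(0,-.107,.096),stud=(0,0,.062),dialc=(-.03,.094,.11)).items(): print(n,rest2w(P,x).round(4))
for n,uv,z in(("mouse",(286,141),.03),("amber",(144,167),.08),("tin",(388,222),.042)):
  c=C['top'];K=np.array(c['intrinsics']);R=np.array(c['R']);o=-R.T@c['t'];d=R.T@np.linalg.inv(K)@[*uv,1];print(n,(o+d*(z-o[2])/d[2]).round(3))
E
```

```text
[ 0.51698229  0.24403733 -0.01933938] [[0.2, -0.1], [0.2, 0.2], [0.3, -0.1], [0.4, 0.2], [0.5, 0.3], [-1.1, -1.9], [1.4, -1.1], [-0.8, -1.3]]
1.2 top edge in/out [array([512., 138.]), array([512., 101.])] hinge [513. 105.] side near/far edge [array([201., 151.]), array([145.,  80.])] [227. 204.]
1.35 top edge in/out [array([512., 122.]), array([512.,  83.])] hinge [513. 105.] side near/far edge [array([211., 146.]), array([154.,  75.])] [227. 204.]
1.5 top edge in/out [array([512., 105.]), array([512.,  65.])] hinge [513. 105.] side near/far edge [array([221., 143.]), array([163.,  72.])] [227. 204.]
1.65 top edge in/out [array([512.,  88.]), array([512.,  49.])] hinge [513. 105.] side near/far edge [array([231., 141.]), array([173.,  71.])] [227. 204.]
1.75 top edge in/out [array([512.,  77.]), array([512.,  39.])] hinge [513. 105.] side near/far edge [array([238., 140.]), array([179.,  70.])] [227. 204.]
pad [[0.5149 0.1371 0.096 ]]
stud [[0.517 0.244 0.062]]
dialc [[0.4888 0.3386 0.11  ]]
mouse [0.695 0.132 0.03 ]
amber [0.624 0.502 0.08 ]
tin [ 0.474 -0.128  0.042]
```

The fit is good: stud at (0.517, 0.244), yaw -1.1°, lid open at about 1.4 rad. I'll shut the fingers and move to a point above the +x side of the lid, squared to it.

```bash
python3 -m creep '[{"tx":-43,"ty":-14,"roll":-2.3},{"tx":-86,"ty":-28,"roll":-4.6},{"tx":-130,"ty":-43,"roll":-7},{"tx":-173,"ty":-57,"roll":-9.3},{"tx":-216,"ty":-71,"roll":-11.6},{"tx":-260,"ty":-85,"roll":-14},{"tx":-303,"ty":-100,"roll":-16.3},{"tx":-346,"ty":-114,"roll":-18.6},{"tx":-390,"ty":-128,"roll":-21},{"tx":-432,"ty":-142,"roll":-22.8},{"tx":-432,"ty":-142,"roll":-22.8},{"tx":-432,"ty":-142,"roll":-22.8}]' 1
python3 - <<'E'
from h import *
o=r.get_obs();x=[.517,.244,-.0193]
M=Ro.from_quat(o['orientation']).as_matrix();print(o['t'],o['eef_pos'],M[:,0].round(3),o['width'])
p=np.array(o['eef_pos'])
def tgt(P): return np.round((rest2w(P,x)[0]-p)@M*1000,1)
print('start',tgt((.064,0,.1255)))
for a in np.arange(1.4,-.01,-.1):
    c=lid(a,.035,0,.016);print(round(a,1),tgt(c+[.011,0,0]))
cv2.imwrite("pics/side1.png",cv2.resize(r.grab_frame("side")[90:250,170:330],(640,640))[:600,:,::-1])
cv2.imwrite("pics/w1.png",r.grab_frame("wrist")[...,::-1])
E
```

```text
0.1 [0.2432983  0.54816897 0.23023158] [-0.914  0.406  0.   ] 0.0854586767140668
start [-432.6 -141.9  104.9]
1.4 [-414.  -149.8  105.2]
1.3 [-410.5 -151.2  104.4]
1.2 [-407.  -152.7  104. ]
1.1 [-403.4 -154.2  104. ]
1.0 [-399.9 -155.7  104.4]
0.9 [-396.4 -157.2  105.1]
0.8 [-393.  -158.6  106.2]
0.7 [-389.7 -160.   107.7]
0.6 [-386.6 -161.3  109.5]
0.5 [-383.7 -162.5  111.7]
0.4 [-381.  -163.7  114.1]
0.3 [-378.5 -164.7  116.9]
0.2 [-376.2 -165.6  119.8]
0.1 [-374.3 -166.4  123.1]
-0.0 [-372.7 -167.1  126.5]validation failed for argument at $[0]...
```

View pics/side1.png

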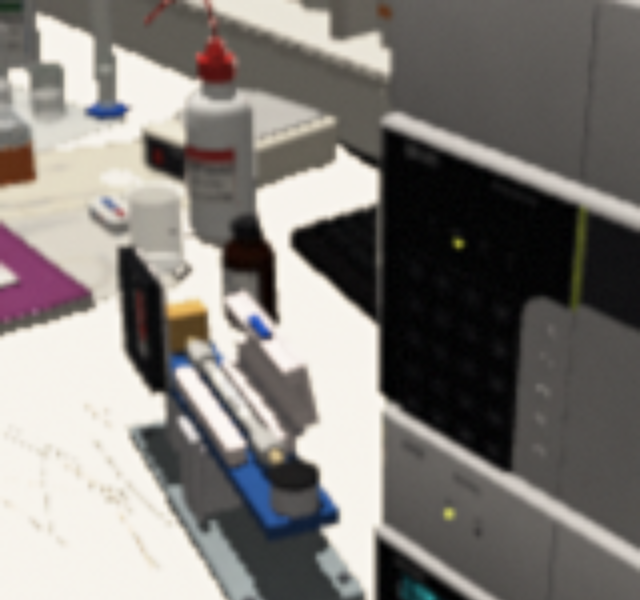

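That call was refused, probably because rows need all four keys, so the arm hasn't moved. The picture shows the unchanged scene. I'll retry with all four keys.

```bash
python3 -m creep '[{"tx":-43,"ty":-14,"tz":0,"roll":-2.3},{"tx":-86,"ty":-28,"tz":0,"roll":-4.6},{"tx":-130,"ty":-43,"tz":0,"roll":-7},{"tx":-173,"ty":-57,"tz":0,"roll":-9.3},{"tx":-216,"ty":-71,"tz":0,"roll":-11.6},{"tx":-260,"ty":-85,"tz":0,"roll":-14},{"tx":-303,"ty":-100,"tz":0,"roll":-16.3},{"tx":-346,"ty":-114,"tz":0,"roll":-18.6},{"tx":-390,"ty":-128,"tz":0,"roll":-21},{"tx":-432,"ty":-142,"tz":0,"roll":-22.8},{"tx":-432,"ty":-142,"tz":0,"roll":-22.8},{"tx":-432,"ty":-142,"tz":0,"roll":-22.8}]' 1
cat > w.py <<'E'
from h import *
o=r.get_obs();x=[.517,.244,-.0193]
M=Ro.from_quat(o['orientation']).as_matrix();p=np.array(o['eef_pos'])
print(round(o['t'],2),p.round(4),M[:,0].round(3),round(o['width'],3),np.round(o['wrist_force'],2))
rp=Ro.from_euler('z',x[2]).as_matrix().T@(p-[x[0],x[1],0]);print('rest frame',rp.round(4))
def tgt(P): return np.round((rest2w(P,x)[0]-p)@M*1000,1)
E
python3 - <<'E'
from w import *
print('start',tgt((.064,0,.1255)))
for a in np.arange(1.4,-.01,-.1): print(round(a,1),tgt(lid(a,.035,0,.016)+[.011,0,0]))
E
```

```text
t: 1.4
eef_pos: [0.581, 0.2425, 0.2305]
orientation: [0.011, 1.0, -0.0, -0.001]
wrist_force: [-0.2, -0.6, -0.5]
width: -0.0001
finger_force: 0.0
1.4 [0.581  0.2425 0.2305] [-1.     0.022  0.002] -0.0 [-0.17 -0.57 -0.46]
rest frame [ 6.400e-02 -2.000e-04  2.305e-01]
start [-1.00e-01  2.00e-01  1.05e+02]
1.4 [ 20.    0.2 105.3]
1.3 [ 23.8   0.2 104.5]
1.2 [ 27.6   0.2 104.1]
1.1 [3.150e+01 1.000e-01 1.041e+02]
1.0 [3.530e+01 1.000e-01 1.044e+02]
0.9 [3.910e+01 1.000e-01 1.052e+02]
0.8 [4.280e+01 1.000e-01 1.063e+02]
0.7 [4.630e+01 1.000e-01 1.077e+02]
0.6 [4.970e+01 1.000e-01 1.096e+02]
0.5 [5.290e+01 1.000e-01 1.117e+02]
0.4 [5.590e+01 1.000e-01 1.142e+02]
0.3 [5.860e+01 1.000e-01 1.169e+02]
0.2 [6.100e+01 1.000e-01 1.199e+02]
0.1 [6.310e+01 1.000e-01 1.231e+02]
-0.0 [6.480e+01 1.000e-01 1.266e+02]
```

Now descend behind the lid and stop just short of it.

```bash
python3 -m creep '[{"tx":0,"ty":0,"tz":30,"roll":0},{"tx":0,"ty":0,"tz":60,"roll":0},{"tx":0,"ty":0,"tz":90,"roll":0},{"tx":0,"ty":0,"tz":105,"roll":0},{"tx":0,"ty":0,"tz":105,"roll":0},{"tx":6,"ty":0,"tz":105,"roll":0},{"tx":12,"ty":0,"tz":105,"roll":0},{"tx":12,"ty":0,"tz":105,"roll":0}]'
python3 - <<'E'
from w import *
cv2.imwrite("pics/side2.png",cv2.resize(r.grab_frame("side")[130:250,185:285],(500,600),interpolation=2)[...,::-1].copy())
E
```

```text
t: 2.2
eef_pos: [0.5687, 0.2442, 0.1287]
orientation: [0.01, 1.0, 0.001, 0.002]
wrist_force: [0.1, 0.0, 1.2]
width: 0.0
finger_force: 0.0
2.2 [0.5687 0.2442 0.1287] [-1.     0.019 -0.003] 0.0 [0.13 0.01 1.16]
rest frame [0.0517 0.0012 0.1287]
```

View pics/side2.png

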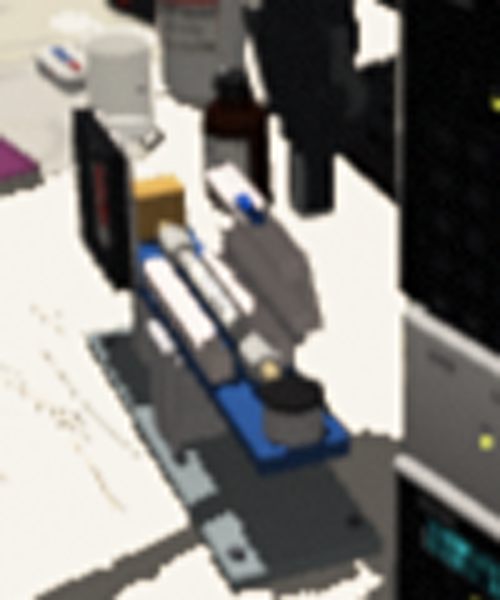

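The fingers stand behind the lid (tip at crop (310,210)) and clear of everything else. Next is the first part of the arc.

```bash
python3 -m creep '[{"tx":4,"ty":0,"tz":0,"roll":0},{"tx":8,"ty":0,"tz":0,"roll":0},{"tx":11,"ty":0,"tz":0,"roll":0},{"tx":14,"ty":0,"tz":0,"roll":0},{"tx":17,"ty":0,"tz":0,"roll":0},{"tx":20,"ty":0,"tz":0,"roll":0},{"tx":23,"ty":0,"tz":0,"roll":0},{"tx":26,"ty":0,"tz":0,"roll":0},{"tx":29,"ty":0,"tz":0,"roll":0},{"tx":32,"ty":0,"tz":1,"roll":0},{"tx":32,"ty":0,"tz":1,"roll":0}]'
python3 - <<'E'
from w import *
a=cv2.resize(r.grab_frame("side")[130:250,185:285],(500,600),interpolation=2)
cv2.imwrite("pics/side3.png",a[...,::-1].copy())
E
```

```text
t: 3.35
eef_pos: [0.5362, 0.2442, 0.1251]
orientation: [0.01, 1.0, -0.0, -0.0]
wrist_force: [0.2, 0.3, -0.0]
width: 0.0001
finger_force: 0.0
3.35 [0.5362 0.2442 0.1251] [-1.     0.02   0.001] 0.0 [ 0.17  0.32 -0.01]
rest frame [0.0192 0.0006 0.1251]
```

View pics/side3.png

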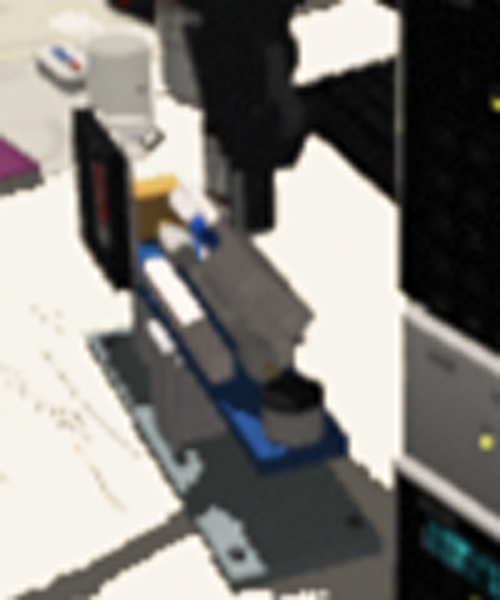

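The lid is about half shut and the carrier is still level. Next is the rest of the arc.

```bash
python3 -m creep '[{"tx":3,"ty":0,"tz":2,"roll":0},{"tx":6,"ty":0,"tz":4,"roll":0},{"tx":9,"ty":0,"tz":6,"roll":0},{"tx":12,"ty":0,"tz":8,"roll":0},{"tx":15,"ty":0,"tz":11,"roll":0},{"tx":17,"ty":0,"tz":13,"roll":0},{"tx":19,"ty":0,"tz":15,"roll":0},{"tx":20,"ty":0,"tz":17,"roll":0},{"tx":21,"ty":0,"tz":18,"roll":0},{"tx":21,"ty":0,"tz":18,"roll":0},{"tx":21,"ty":0,"tz":18,"roll":0}]'
python3 -c 'import w'
```

```text
t: 4.5
eef_pos: [0.5157, 0.2446, 0.1072]
orientation: [0.01, 1.0, -0.0, -0.0]
wrist_force: [0.3, 1.3, -0.3]
width: -0.0003
finger_force: 0.0
4.5 [0.5157 0.2446 0.1072] [-1.    0.02  0.  ] -0.0 [ 0.32  1.34 -0.3 ]
rest frame [-0.0013  0.0006  0.1072]
```

```bash
for i in 1; do python3 -m creep '[{"tx":2,"ty":0,"tz":0.5,"roll":0},{"tx":4,"ty":0,"tz":1,"roll":0},{"tx":5,"ty":0,"tz":1.5,"roll":0},{"tx":5,"ty":0,"tz":2,"roll":0},{"tx":5,"ty":0,"tz":2.5,"roll":0},{"tx":5,"ty":0,"tz":3,"roll":0},{"tx":5,"ty":0,"tz":3,"roll":0},{"tx":5,"ty":0,"tz":3,"roll":0}]'; done
python3 -m creep '[{"tx":0,"ty":0,"tz":0.3,"roll":0},{"tx":0,"ty":0,"tz":0.6,"roll":0},{"tx":0,"ty":0,"tz":1,"roll":0},{"tx":0,"ty":0,"tz":1,"roll":0},{"tx":0,"ty":0,"tz":1,"roll":0}]'
python3 -c 'import w'
```

```text
t: 5.3
eef_pos: [0.5107, 0.2447, 0.1042]
orientation: [0.01, 1.0, -0.0, -0.0]
wrist_force: [-0.8, -0.1, -0.6]
width: 0.0001
finger_force: 0.0
t: 5.8
eef_pos: [0.5108, 0.2447, 0.1039]
orientation: [0.01, 1.0, 0.0, 0.0]
wrist_force: [-2.5, -2.4, 5.5]
width: 0.0001
finger_force: 2.7
5.8 [0.5108 0.2447 0.1039] [-1.     0.02  -0.001] 0.0 [-2.53 -2.36  5.54]
rest frame [-0.0062  0.0006  0.1039]
```

The lid stopped at 0.104 m with 5.5 N up, which matches the shut height. I'll give it one small extra press, lift off, and back away to look at the gauge with the wrist camera.

```bash
python3 -m creep '[{"tx":0,"ty":0,"tz":0.4,"roll":0},{"tx":0,"ty":0,"tz":0.4,"roll":0},{"tx":0,"ty":0,"tz":-10,"roll":0},{"tx":0,"ty":0,"tz":-30,"roll":0},{"tx":0,"ty":0,"tz":-60,"roll":0},{"tx":20,"ty":0,"tz":-100,"roll":0},{"tx":60,"ty":0,"tz":-100,"roll":0},{"tx":100,"ty":10,"tz":-100,"roll":0},{"tx":100,"ty":10,"tz":-100,"roll":0}]'
python3 - <<'E'
from w import *
c=r.camera_info("wrist");K=np.array(c['intrinsics']);R=np.array(c['R']);pc=-R.T@c['t']
print('cam',pc.round(3),'axes in tool x,y,z (rows=cam x,y,z)',(R@M).round(2).tolist(),'rel tool',((pc-p)@M).round(3),K[0,0])
print('dial px',proj('wrist',rest2w([(-.03,.06,.11),(-.03,.127,.11),(0,0,.1)],x),c).round())
cv2.imwrite("pics/w4.png",r.grab_frame("wrist")[...,::-1].copy())
cv2.imwrite("pics/side4.png",r.grab_frame("side")[...,::-1].copy())
a=cv2.resize(cv2.imread("pics/side4.png")[130:250,185:285],(415,500),interpolation=2);b=cv2.resize(cv2.imread("pics/w4.png"),(384,288))
z=np.zeros((500,800,3),np.uint8);z[:,:415]=a;z[:288,416:]=b;cv2.imwrite("pics/c4.png",z)
E
```

```text
t: 6.7
eef_pos: [0.408, 0.2578, 0.2044]
orientation: [0.009, 1.0, 0.001, 0.0]
wrist_force: [1.6, -0.1, 0.2]
width: -0.0
finger_force: 0.0
6.7 [0.408  0.2578 0.2044] [-1.     0.017 -0.   ] -0.0 [ 1.57 -0.13  0.21]
rest frame [-0.1093  0.0117  0.2044]
cam [0.334 0.259 0.346] axes in tool x,y,z (rows=cam x,y,z) [[0.0, 1.0, -0.0], [-0.96, 0.0, -0.29], [-0.29, 0.0, 0.96]] rel tool [ 0.074  0.    -0.142] 338.14667911825984
dial px [[317. 284.]
 [401. 284.]
 [243. 308.]]
```

View pics/c4.png

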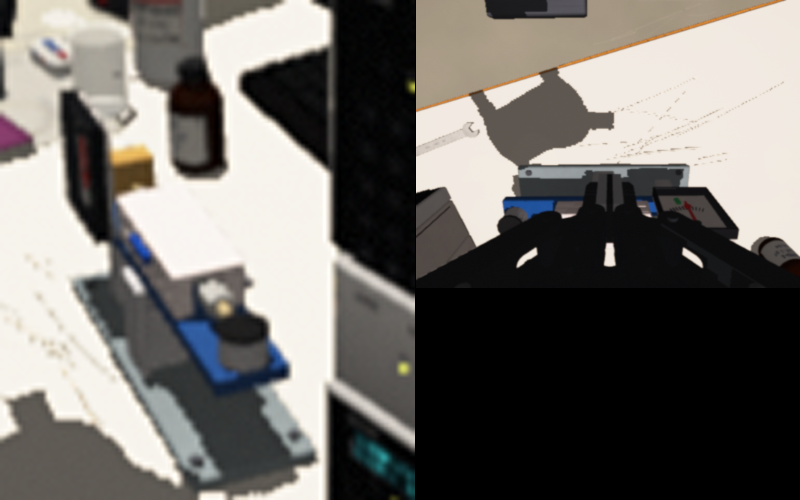

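The lid is shut, the carrier is level, and the wrist camera sees the gauge with its green mark and red pointer. I'll measure the mark in the plane of the dial.

```bash
python3 - <<'E'
from w import *
c=r.camera_info("wrist");im=cv2.imread("pics/w4.png")
hsv=cv2.cvtColor(im,cv2.COLOR_BGR2HSV)
box=np.zeros(im.shape[:2],np.uint8);box[235:325,305:440]=1
R=np.array(c['R']);K=np.array(c['intrinsics']);o_=-R.T@c['t'];Rz=Ro.from_euler('z',x[2]).as_matrix()
def plane(uv,xr):
    d=Rz.T@(R.T@np.linalg.inv(K)@[*uv,1]);q=Rz.T@(o_-[x[0],x[1],0]);return (q+d*(xr-q[0])/d[0])[1:]
for n,lo,hi in(("red",(0,110,80),(8,255,255)),("red2",(170,110,80),(180,255,255)),("green",(40,70,40),(85,255,255))):
    m=cv2.inRange(hsv,lo,hi)*box;v,u=np.nonzero(m);print(n,len(u))
    if len(u)>4:
        print(' mean px',u.mean(),v.mean(),'top',u[v==v.min()].mean(),v.min(),'bot',u[v==v.max()].mean(),v.max())
        for xr in(-.025,-.032):
            P=np.array([plane((a,b),xr) for a,b in zip(u,v)]);L=cv2.fitLine(P.astype(np.float32),2,0,.001,.001).ravel()
            print(xr,'mean',P.mean(0).round(4),'ymin/max',P[:,0].min().round(4),P[:,0].max().round(4),'z',P[:,1].min().round(4),P[:,1].max().round(4),'line ang',np.arctan2(L[0],L[1]).round(3))
cv2.imwrite("pics/d4.png",cv2.resize(im[235:325,305:440],(780,520),interpolation=2))
E
```

```text
6.8 [0.4106 0.257  0.2038] [-1.     0.019 -0.001] -0.0 [ 1.45 -0.8   0.35]
rest frame [-0.1066  0.011   0.2038]
red 0
red2 0
green 54
 mean px 348.24074074074076 267.8888888888889 top 346.5 264 bot 350.0 272
-0.025 mean [0.0915 0.0807] ymin/max 0.0885 0.0948 z 0.074 0.0875 line ang 0.007
-0.032 mean [0.0879 0.0925] ymin/max 0.0851 0.091 z 0.0862 0.0991 line ang 0.007
```

View pics/d4.png

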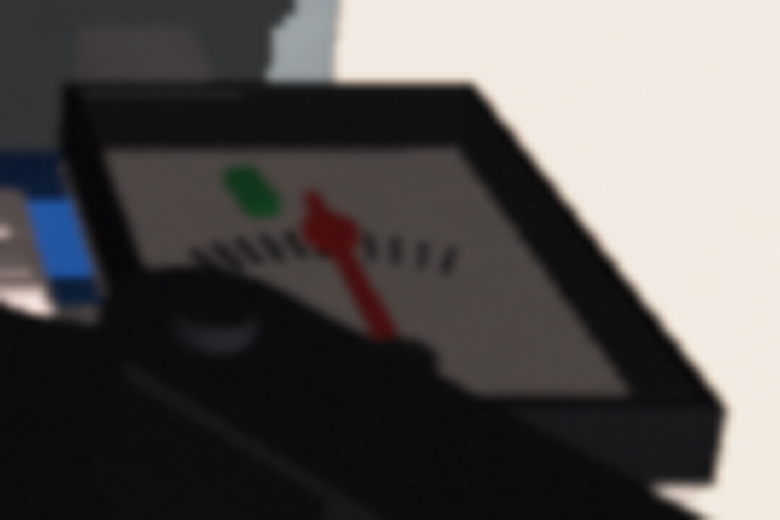

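The dial crop shows the mark at (252,192), on the -y side. The red pointer's tip is at (312,195), with its upper end hidden near (390,340). I'll fit the dial plane with the frame corners (65,88), (475,86) and (722,412), taking the pointer as plumb.

```bash
cat > dial.py <<'E'
from w import *
c=r.camera_info("wrist")
B=lambda u,v:(305+u/780*135,235+v/520*90)
cor=[((.061,.070),B(65,88)),((.127,.070),B(475,86)),((.127,.150),B(722,412))]
f=lambda s:np.concatenate([proj('wrist',rest2w((s[0],y+s[1],z+s[2]),x),c)[0]-np.array(p) for (y,z),p in cor])
s=least_squares(f,[-.03,0,0]);print('frame',s.x.round(4),s.fun.round(1))
im=cv2.imread("pics/w4.png").astype(int);b,g,rr=im[...,0],im[...,1],im[...,2]
m=np.zeros(b.shape,bool);m[262:296,352:376]=1
v,u=np.nonzero(m&(rr>1.6*g)&(rr>60));v2,u2=np.nonzero((g>1.3*rr)&(g>1.2*b)&(np.indices(b.shape)[0]<275)&(np.indices(b.shape)[0]>255)&(np.indices(b.shape)[1]>330)&(np.indices(b.shape)[1]<370));print(len(u),len(u2))
R=np.array(c['R']);K=np.array(c['intrinsics']);o_=-R.T@c['t'];Rz=Ro.from_euler('z',x[2]).as_matrix()
def plane(uv,xr):
    d=Rz.T@(R.T@np.linalg.inv(K)@[*uv,1]);q=Rz.T@(o_-[x[0],x[1],0]);return (q+d*(xr-q[0])/d[0])[1:]-s.x[1:]
for dx in(0,.002,.004,.007):
    xr=s.x[0]+dx;P=np.array([plane((i,j),xr) for i,j in zip(u,v)]);G=np.array([plane((i,j),xr) for i,j in zip(u2,v2)])
    L=cv2.fitLine(P.astype(np.float32),2,0,.001,.001).ravel();gm=G.mean(0)
    th=np.arctan2(L[0],L[1]); th-=np.pi*round(th/np.pi)
    Lg=cv2.fitLine(G.astype(np.float32),2,0,.001,.001).ravel();tg=np.arctan2(Lg[0],Lg[1]);tg-=np.pi*round(tg/np.pi)
    yl=L[2]+(gm[1]-L[3])*np.tan(th)
    print(round(dx,3),'ptr ang',round(th,3),'z range',P[:,1].min().round(4),P[:,1].max().round(4),'mean y',P[:,0].mean().round(4),'mark',gm.round(4),np.ptp(G,axis=0).round(4),'mark line',round(tg,3),'m=',round(float(np.arcsin((yl-gm[0])/.046)),3))
E
python3 dial.py
```

```text
6.8 [0.4106 0.257  0.2038] [-1.     0.019 -0.001] -0.0 [ 1.45 -0.8   0.35]
rest frame [-0.1066  0.011   0.2038]
frame [-0.0343  0.0036 -0.0039] [-0.6  0.3  0.4  0.7  0.2 -0.8]
136 57
0 ptr ang -0.005 z range 0.1005 0.1342 mean y 0.0913 mark [0.0831 0.1002] [0.0063 0.0127] mark line 0.05 m= 0.18
0.002 ptr ang -0.005 z range 0.0971 0.1313 mean y 0.0924 mark [0.0841 0.0969] [0.0063 0.0129] mark line 0.05 m= 0.183
0.004 ptr ang -0.005 z range 0.0938 0.1284 mean y 0.0935 mark [0.0851 0.0935] [0.0064 0.013 ] mark line 0.05 m= 0.185
0.007 ptr ang -0.005 z range 0.0887 0.124 mean y 0.0953 mark [0.0867 0.0884] [0.0066 0.0133] mark line 0.05 m= 0.189
```

The mark sits at about 0.185 rad. Now move over the thumb pad.

```bash
python3 -m creep '[{"tx":-30,"ty":-34,"tz":0,"roll":0},{"tx":-60,"ty":-67,"tz":0,"roll":0},{"tx":-90,"ty":-100,"tz":0,"roll":0},{"tx":-107,"ty":-120,"tz":0,"roll":0},{"tx":-107,"ty":-120,"tz":0,"roll":0},{"tx":-107,"ty":-120,"tz":30,"roll":0},{"tx":-107,"ty":-120,"tz":60,"roll":0},{"tx":-107,"ty":-120,"tz":80,"roll":0},{"tx":-107,"ty":-120,"tz":96,"roll":0},{"tx":-107,"ty":-120,"tz":96,"roll":0},{"tx":-107,"ty":-120,"tz":96,"roll":0}]'
python3 -c '
from w import *
print(tgt((0,-.109,.098)),tgt((0,-.112,.078)))'
```

```text
t: 7.9
eef_pos: [0.5157, 0.1349, 0.1078]
orientation: [0.01, 1.0, 0.0, 0.0]
wrist_force: [-0.1, 0.8, 0.0]
width: -0.0
finger_force: 0.0
7.9 [0.5157 0.1349 0.1078] [-1.    0.02 -0.  ] -0.0 [-0.07  0.78  0.01]
rest frame [ 0.0009 -0.1091  0.1078]
[0.9 0.1 9.8] [ 0.9 -2.9 29.8]
```

```bash
python3 -m creep '[{"tx":1,"ty":0,"tz":3,"roll":0},{"tx":1,"ty":0,"tz":6,"roll":0},{"tx":1,"ty":0,"tz":8,"roll":0},{"tx":1,"ty":0,"tz":9.5,"roll":0},{"tx":1,"ty":0,"tz":11,"roll":0},{"tx":1,"ty":0,"tz":12,"roll":0},{"tx":1,"ty":0,"tz":13,"roll":0},{"tx":1,"ty":0,"tz":14,"roll":0},{"tx":1,"ty":-0.5,"tz":15,"roll":0},{"tx":1,"ty":-0.5,"tz":16,"roll":0},{"tx":1,"ty":-1,"tz":17,"roll":0},{"tx":1,"ty":-1,"tz":18,"roll":0}]'
python3 -m creep '[{"tx":0,"ty":0,"tz":1,"roll":0},{"tx":0,"ty":-0.5,"tz":2,"roll":0},{"tx":0,"ty":-0.5,"tz":3,"roll":0},{"tx":0,"ty":-1,"tz":4,"roll":0},{"tx":0,"ty":-1,"tz":5,"roll":0},{"tx":0,"ty":-1,"tz":6,"roll":0},{"tx":0,"ty":-1.5,"tz":7,"roll":0},{"tx":0,"ty":-1.5,"tz":8,"roll":0},{"tx":0,"ty":-1.5,"tz":8,"roll":0},{"tx":0,"ty":-1.5,"tz":8,"roll":0}]'
cat > tilt.py <<'E'
from w import *
import sys,time
C=r.camera_info("side");a=cv2.imread("pics/side4.png",0);f=r.grab_frame("side");cv2.imwrite(f"pics/{sys.argv[1]}.png",f[...,::-1].copy());b=cv2.cvtColor(f,cv2.COLOR_RGB2GRAY)
D=np.array([(-.034,.061,.150),(-.034,.127,.150),(-.034,.061,.070),(.023,-.055,.104),(-.023,-.055,.104),(.023,.055,.104),(-.023,.055,.104),(-.023,-.123,.062),(-.023,-.123,.074),(.023,-.123,.074)])
p0=proj("side",rest2w(D,x),C)
def pr(th):
    Q=D-[0,0,.062];Q=Q@Ro.from_euler('x',th).as_matrix().T+[0,0,.062];return proj("side",rest2w(Q,x),C)
# per-point estimate over theta: patch matching along predicted path
ths=np.arange(-.05,.4,.005);h=6;S=[]
for i in range(len(D)):
    A=cv2.getRectSubPix(a,(2*h+1,2*h+1),tuple(p0[i].astype(float)))
    S.append([cv2.matchTemplate(cv2.getRectSubPix(b,(2*h+1,2*h+1),tuple(pr(t)[i].astype(float))),A,cv2.TM_CCOEFF_NORMED)[0,0] for t in ths])
S=np.array(S)
for i in range(len(D)): print(D[i],'theta',ths[S[i].argmax()].round(3),S[i].max().round(2))
print('joint',ths[S[:7].sum(0).argmax()].round(3),ths[np.median(S,0).argmax()].round(3))
E
python3 tilt.py side5
```

```text
t: 9.1
eef_pos: [0.5145, 0.1335, 0.0892]
orientation: [0.01, 1.0, -0.0, 0.0]
wrist_force: [-0.2, -3.1, 2.2]
width: -0.0003
finger_force: 1.4
t: 10.1
eef_pos: [0.5145, 0.1321, 0.0813]
orientation: [0.01, 1.0, -0.0, -0.0]
wrist_force: [-0.2, -1.8, 2.2]
width: -0.0002
finger_force: 1.2
10.1 [0.5145 0.1321 0.0813] [-1.    0.02  0.  ] -0.0 [-0.23 -1.75  2.15]
rest frame [-0.0004 -0.1119  0.0813]
[-0.034  0.061  0.15 ] theta 0.14 0.95
[-0.034  0.127  0.15 ] theta 0.105 0.79
[-0.034  0.061  0.07 ] theta 0.14 0.98
[ 0.023 -0.055  0.104] theta 0.395 0.17
[-0.023 -0.055  0.104] theta 0.125 0.99
[0.023 0.055 0.104] theta 0.005 0.6
[-0.023  0.055  0.104] theta 0.13 0.98
[-0.023 -0.123  0.062] theta 0.08 0.63
[-0.023 -0.123  0.074] theta 0.085 0.77
[ 0.023 -0.123  0.074] theta 0.125 0.98
joint 0.105 0.135
```

The matched points agree on about 0.134 rad, which fits the fingertip height (contact near the pad centre). To reach 0.185 rad it needs about 5 mm more.

```bash
python3 -m creep '[{"tx":0,"ty":0,"tz":0.7,"roll":0},{"tx":0,"ty":-0.3,"tz":1.4,"roll":0},{"tx":0,"ty":-0.5,"tz":2.1,"roll":0},{"tx":0,"ty":-0.7,"tz":2.8,"roll":0},{"tx":0,"ty":-0.9,"tz":3.5,"roll":0},{"tx":0,"ty":-1,"tz":4.2,"roll":0},{"tx":0,"ty":-1,"tz":4.8,"roll":0},{"tx":0,"ty":-1,"tz":5.2,"roll":0},{"tx":0,"ty":-1,"tz":5.2,"roll":0},{"tx":0,"ty":-1,"tz":5.2,"roll":0},{"tx":0,"ty":-1,"tz":5.2,"roll":0},{"tx":0,"ty":-1,"tz":5.2,"roll":0}]'
python3 tilt.py side6; python3 - <<'E'
import cv2,numpy as np
from cell import r
a=cv2.resize(cv2.imread("pics/side6.png")[130:250,185:285],(415,500),interpolation=2)
w=r.grab_frame("wrist")[...,::-1];t=r.grab_frame("top")[170:240,170:310,::-1]
z=np.zeros((500,800,3),np.uint8);z[:,:415]=a;z[:288,416:]=cv2.resize(w,(384,288));z[300:492,416:]=cv2.resize(t,(384,192),interpolation=2);cv2.imwrite("pics/c6.png",z)
E
```

```text
t: 11.35
eef_pos: [0.5144, 0.1312, 0.0761]
orientation: [0.01, 1.0, 0.0, -0.0]
wrist_force: [-0.3, 0.7, 2.4]
width: -0.0
finger_force: 0.9
11.35 [0.5144 0.1312 0.0761] [-1.    0.02  0.  ] -0.0 [-0.34  0.66  2.4 ]
rest frame [-0.0004 -0.1129  0.0761]
[-0.034  0.061  0.15 ] theta 0.215 0.92
[-0.034  0.127  0.15 ] theta 0.15 0.79
[-0.034  0.061  0.07 ] theta 0.185 0.97
[ 0.023 -0.055  0.104] theta 0.08 0.19
[-0.023 -0.055  0.104] theta 0.17 0.98
[0.023 0.055 0.104] theta 0.04 0.59
[-0.023  0.055  0.104] theta 0.17 0.96
[-0.023 -0.123  0.062] theta 0.125 0.57
[-0.023 -0.123  0.074] theta 0.13 0.76
[ 0.023 -0.123  0.074] theta 0.17 0.96
joint 0.15 0.17
```

View pics/c6.png

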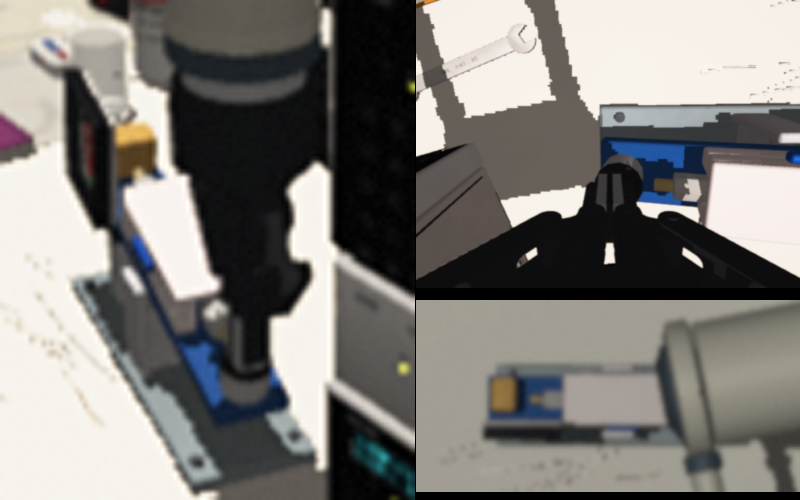

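Side view: the lid is shut, the fingertips are on the pad at (243,365), and the pointer and mark overlap on the dial near (87,165). Both tilt estimates give about 0.18 rad against a mark at 0.185, with 2.4 N on the pad. I'll hold to let the pointer settle, then hand in.

```bash
python3 -m creep '[{"tx":0,"ty":0,"tz":0,"roll":0},{"tx":0,"ty":0,"tz":0.2,"roll":0},{"tx":0,"ty":0,"tz":0.2,"roll":0},{"tx":0,"ty":0,"tz":0.2,"roll":0},{"tx":0,"ty":0,"tz":0.2,"roll":0},{"tx":0,"ty":0,"tz":0.2,"roll":0},{"tx":0,"ty":0,"tz":0.2,"roll":0},{"tx":0,"ty":0,"tz":0.2,"roll":0},{"tx":0,"ty":0,"tz":0.2,"roll":0},{"tx":0,"ty":0,"tz":0.2,"roll":0},{"tx":0,"ty":0,"tz":0.2,"roll":0},{"tx":0,"ty":0,"tz":0.2,"roll":0}]' && python3 -c 'from cell import r;print(r.finish_job())'
```

```text
t: 12.7
eef_pos: [0.5144, 0.1311, 0.0759]
orientation: [0.01, 1.0, 0.0, -0.0]
wrist_force: [0.5, 0.1, 1.4]
width: 0.0002
finger_force: 0.9
the job is handed in; nothing more can be done
None
```

I handed the job in at 12.7 s with the lid shut and the fingertips still holding the pad down; the carrier sits at an estimated 0.18 rad against a mark I measured at 0.185, though the wrist camera could not see the pointer while pressing.

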